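# Weigh out the mill's grinding balls

## Robot

A 6-joint arm with a two-finger parallel gripper is mounted at the origin on the work surface. World frame = base frame: x ahead of the robot, y to its left, z up, the work surface at z = 0. Lengths are in m, angles in rad, forces in N, time in s.
With the tool pointing down it reaches from about 0.25 to 0.85 m from the base axis. Payload 12.5 kg.
Tool frame: the origin (TCP) lies on the mounting face of the last link; the fingertips stand 186 mm ahead of it and the grasp point (between the pads) lies 167 mm ahead of it; z points along the fingers, y is the direction in which the jaws open and shut (so a half turn about z gives the same grasp; the last joint's range is limited). The gripper opens to 93 mm and grips with 3 to 60 N. Pads are 15 mm wide; open, the fingers measure 128 mm over their backs; the gripper's body (75 mm by 188 mm) begins 65 mm behind the grasp point.
Start: joints at [-1.43, 0.351, 1.652, -0, 1.139, -0.085], TCP at [0.123, -0.536, 0.405] pointing down, gripper open.
Joint ranges: [-2.75, 2.75], [-0.79, 2.1], [0.01, 2.65], [-1.57, 4.71], [0.07, 3.14], [-2.87, 2.87]. Speed limits (rad/s): [2.22, 2.22, 2.79, 3.14, 3.14, 3.14].

## Interface

Orientations are given as a rotation vector (axis times angle).
In Python, from workcell import monitor, vision, workorder gives the robot as it stands.
- The arm moves only by the tool drive_tool, never from a script. Its argument "series" is a list that holds one entry, the list of rows, each a list of 7 numbers: the shift along the tool's x, y, z in cm, then the turn, a rotation vector about the tool's x, y, z in rad, then the closure, from -1 (fully open) to 1 (shut), so that 0 is half open. A call has exactly 5 rows; each row is the pose to reach, as a shift and turn from the pose commanded when the call began, along the tool's axes at that moment; what a row does not reach only later rows make up. A row lasts 1/10 s, in which the tool goes at most 50 mm and 8.59 degrees, less where a joint would pass 70% of its speed; a pose out of reach is approached as far as the arm can. A call with a gripper value outside its range is refused whole. The fingers move at their own pace and stop on an object; "squeeze" is the grip in N (left out, the last holds). Time passes only in rows, so rows that repeat a pose let the fingers close, or fill a call up. It gives the time, the measured TCP pose, the force and the opening at its end, in the units of the state.
- monitor.get_obs(): the state, without advancing time (a new reading comes with each control period).
- vision.grab_frame(name): name is "scene" or "top"; returns (picture, depth): 420x560x3 uint8, red, green, blue; 420x560 float32, m along the optical axis (not along the pixel's ray), 0 where there is no reading.
- vision.camera_params(name): a dict with "fx", "fy", "cx", "cy" (pixels), "k1" (the pictures are not rectified: a ray, as slopes to the right and down, at radius r is drawn at 1 + k1 r^2 times it, then the intrinsics apply), "world_from_camera" (4x4, takes a point from camera to world coordinates). Camera axes: x right, y up, looking along -z (the intrinsics and any distortion apply to the point x, -y, -z); pixel columns grow to the right and rows downward; lengths in m; the calibration is good to about 2 mm. A picture is of the moment at which its call begins. camera_params takes no time and is no camera call.
- workorder.close_job(): hands the job in, once; it reports no verdict.
The state is a dict: "time_s": time; "qpos": joint angles; "joint_vel": joint speeds; "tau": joint torques, N m; "ee_pos": TCP position; "ee_rot": TCP orientation; "contact_force": force on the tool from outside, world axes, zero at the start; "wrist_torque": the same for the moment, N m; "finger_gap": opening from 0.0 (shut) to 1.0 (fully open).
Only numpy, scipy, OpenCV 4.12 (cv2) and the standard library are available. Lean on these libraries where they do the work, as an engineer would, in place of code of your own. Each camera call takes 0.05 s, during which the arm holds its last target.

## Task

Weigh out the charge for the jar mill: pick up the scoop that holds the three white grinding balls and pour all three into the pan of the spring scale, so that their weight drops the pan onto its stop. Then stand the empty scoop upright on the table again and let go.

Things in the scene. Friction and masses are not known exactly. Their poses are not given: they have to be found in the camera images.
- scoop_grip (a point): Middle of the upright wooden handle (32 mm along the scoop, 22 mm across, 90 mm tall, standing behind the rear wall) of the steel scoop with the three balls, 62 mm above the scoop's underside; a shorter empty scoop lies near. Axes: x along the scoop to its mouth, y across, z up. Scoop 84 mm wide, 101 mm long without handle, walls 38 mm high, about 0.2 kg. Mouth starts roughly towards the robot.
- scoop_mouth (a point): Middle of the lip of the scoop's open mouth, 13 mm above its underside: 117 mm from the handle point along the scoop's x, 49 mm below it, same axes. The last 34 mm of the floor rise at 20 degrees to this lip: level, the balls stay in; tipped mouth-down well past 20 degrees they roll out (50 is ample).
- pan_in (a point): Centre of the inner floor of the spring scale's round aluminium pan; 104 mm above the table when empty, sinks with the pan. Floor 39 mm in radius, rim 75 mm in radius and 41 mm above this point. Axes: z up; on the -x side, roughly towards the robot, the scale's grey column (76 mm wide, 240 mm tall) stands 110 to 160 mm from the pan's centre. Nothing is above the pan.
- pan (a joint): How far the spring-hung pan has sunk, m: 0 empty, 0.036 on the hard rubber stop. The spring lets it start down at about 0.3 N and it reaches the stop at 1.75 N: two balls leave it about 7 mm short, three hold it on the stop.
- ball0_center (a point): white ceramic grinding ball, 34 mm in diameter, 74 g, one of three alike that start in the scoop; the point is its centre
- ball1_center (a point): white ceramic grinding ball, 34 mm in diameter, 74 g, one of three alike that start in the scoop; the point is its centre
- ball2_center (a point): white ceramic grinding ball, 34 mm in diameter, 74 g, one of three alike that start in the scoop; the point is its centre
Things that resemble listed ones, but are neither listed nor needed, are in the scene too. Leave any brown look-alike of the part that bears ball0_center alone.

How it is judged:
By the outcome, as a careful person would: the job done as asked, in the order asked, and still so for the second after the job is handed in, with the robot touching nothing.
It also fails if it takes over 72 s, if anything falls off the work surface, if the arm or the gripper's body presses on something with over 40 N, if the wrist force passes 120 N, or if a joint passes its speed limit or range.

## Working session

There is one attempt and no reset: what is moved stays moved. The work goes in short steps, Python scripts to look and compute and a tool call to move; the robot and the scene stay as the last step left them, time stands still between calls to the robot, and variables do not carry over. Pictures are saved under pics/ and viewed, and the job is handed in when it is done.

Besides the shell and the picture viewer there is one more tool, called after "Call:" in YAML: its name, and indented under it one key for each argument. drive_tool: Moves the arm, as the interface text tells. Its arguments: {"type":"object","properties":{"series":{"type":"array"},"squeeze":{"type":"number"}},"required":["series"]}

```bash
mkdir -p pics; ls
cat > h.py <<'E'
import numpy as np, cv2
from workcell import monitor, vision, workorder
def grab(n,tag):
    im,d=vision.grab_frame(n); cv2.imwrite(f'pics/{tag}.png',cv2.cvtColor(im,cv2.COLOR_RGB2BGR)); np.savez(f'{tag}.npz',im=im,d=d); return im,d
def cloud(n,d):
    p=vision.camera_params(n); K=np.array([[p['fx'],0,p['cx']],[0,p['fy'],p['cy']],[0,0,1]])
    v,u=np.mgrid[:d.shape[0],:d.shape[1]]
    q=cv2.undistortPoints(np.stack([u,v],-1).reshape(-1,1,2).astype(float),K,np.array([p['k1'],0,0,0,0])).reshape(d.shape+(2,))
    P=np.stack([q[...,0]*d,-q[...,1]*d,-d],-1); T=np.array(p['world_from_camera'])
    return P@T[:3,:3].T+T[:3,3]
E
python3 - <<'E'
from h import *
for n in('scene','top'):
    im,d=grab(n,n+'0'); print(n,vision.camera_params(n),(d>0).mean())
print(monitor.get_obs())
E
```

```text
pics
scene {'fx': 385.7981965822682, 'fy': 385.7981965822682, 'cx': 275.56028663810395, 'cy': 214.63948355278717, 'k1': 0.01645740008863766, 'world_from_camera': array([[ 0.04006632, -0.61542493,  0.7871765 ,  1.0558885 ],
       [ 0.99919559,  0.02334482, -0.03260654, -0.00775969],
       [ 0.00169038,  0.78784971,  0.61586522,  0.53737727],
       [ 0.        ,  0.        ,  0.        ,  1.        ]])} 0.9960289115646258
top {'fx': 434.32852647476045, 'fy': 434.32852647476045, 'cx': 286.156320250052, 'cy': 203.5732719895384, 'k1': -0.0719128578882841, 'world_from_camera': array([[-0.02784289,  0.98182696, -0.18772479,  0.34923147],
       [-0.99945571, -0.02401918,  0.02261318,  0.00439935],
       [ 0.01769323,  0.18825223,  0.98196133,  0.89031303],
       [ 0.        ,  0.        ,  0.        ,  1.        ]])} 0.9958843537414966
{'time_s': 0.1, 'qpos': array([-1.42961426e+00,  3.51172461e-01,  1.65232359e+00, -1.34789663e-05,
        1.13912061e+00, -8.46261510e-02]), 'joint_vel': array([-1.14915235e-03,  5.82707238e-05, -2.39850012e-03, -5.51839969e-04,
       -4.43180862e-05,  5.27622423e-05]), 'tau': array([ 5.80251326e-04, -4.98026061e+01, -2.85705221e+01,  6.99849520e-02,
        2.39045575e-02, -2.71549055e-05]), 'ee_pos': array([ 0.12313621, -0.53592697,  0.40427447]), 'ee_rot': array([-3.12057270e+00, -3.53839148e-01,  6.46765654e-05]), 'contact_force': array([0.61074462, 0.69163706, 0.1929075 ]), 'wrist_torque': array([ 0.04477275, -0.05834982, -0.00553331]), 'finger_gap': 0.9959184306758452}
```

View pics/scene0.png

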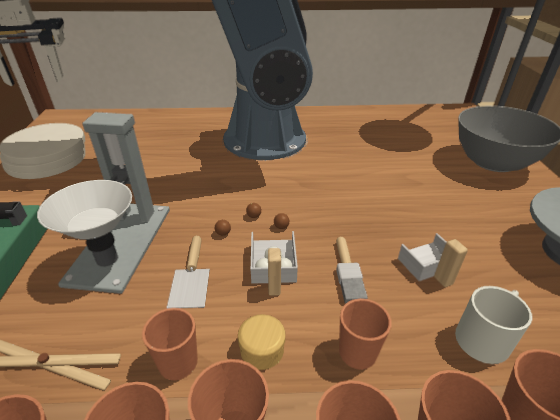

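View pics/top0.png

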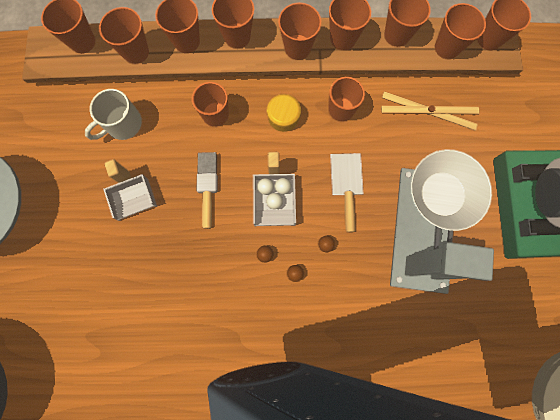

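The top view shows the ball scoop at about (274,198), with its handle at (273,160) and its mouth toward the robot. The pan is at (450,190) and its column at (468,260). The empty decoy scoop is at (130,195), and the brown balls lie around (290,255). Next I measure these.

Run:
```python
from h import *
np.set_printoptions(precision=4,suppress=True)
d=np.load('top0.npz'); P=cloud('top',d['d']); im=d['im']
def reg(P,u0,u1,v0,v1,z0,z1,lab):
    Q=P[v0:v1,u0:u1].reshape(-1,3); Q=Q[(Q[:,2]>z0)&(Q[:,2]<z1)]
    if len(Q)<4: print(lab,len(Q)); return Q
    r=cv2.minAreaRect((Q[:,:2]*1000).astype(np.float32))
    print(lab,len(Q),Q.mean(0),Q.min(0),Q.max(0),r); return Q
t=P[240:246,350:380].reshape(-1,3); print('table',t.mean(0))
reg(P,262,286,145,175,.08,.12,'handle top')
reg(P,245,305,165,235,.034,.05,'scoop walls')
reg(P,245,305,165,235,-.01,.10,'scoop')
reg(P,400,500,140,240,.135,.16,'rim')
reg(P,420,470,165,220,.095,.115,'floor')
reg(P,430,500,230,290,.22,.26,'column')
# balls
hsv=cv2.cvtColor(im,cv2.COLOR_RGB2HSV)
d2=np.load('scene0.npz'); S=cloud('scene',d2['d'])
reg(S,262,286,245,260,.08,.12,'handle top S')
reg(S,240,305,225,290,.034,.043,'scoop walls S')
reg(S,35,140,180,240,.135,.16,'rim S')
reg(S,80,140,110,140,.22,.26,'column S')
c=cv2.imread('pics/top0.png')[130:250,230:320]; cv2.imwrite('pics/c0.png',cv2.resize(c,None,fx=6,fy=5,interpolation=cv2.INTER_CUBIC))
c=cv2.imread('pics/scene0.png')[220:310,230:320]; cv2.imwrite('pics/c1.png',cv2.resize(c,None,fx=6,fy=6,interpolation=cv2.INTER_CUBIC))
```

```text
table [ 0.4338 -0.1758 -0.0011]
handle top 192 [0.5888 0.0079 0.0879] [ 0.5741 -0.003   0.0802] [0.6051 0.0187 0.0932] ((589.5067749023438, 7.853860378265381), (21.22351837158203, 30.746187210083008), 88.60691833496094)
scoop walls 360 [0.5433 0.0056 0.0368] [ 0.4748 -0.0335  0.034 ] [0.5786 0.0497 0.0497] ((526.5752563476562, 7.765983581542969), (82.53385162353516, 104.2120361328125), 89.30748748779297)
scoop 4181 [0.5268 0.008  0.01  ] [ 0.4546 -0.0566 -0.0066] [0.6057 0.0706 0.0908] ((530.1455688476562, 7.913337707519531), (125.65384674072266, 148.73484802246094), 88.67111206054688)
rim 1181 [ 0.5157 -0.3208  0.1406] [ 0.4368 -0.3831  0.135 ] [ 0.5853 -0.2357  0.1474] ((511.18988037109375, -309.63385009765625), (147.7844696044922, 147.25294494628906), 21.808834075927734)
floor 2156 [ 0.5137 -0.3132  0.105 ] [ 0.4612 -0.3579  0.0982] [ 0.5626 -0.2607  0.115 ] ((512.166259765625, -309.4522705078125), (95.9951171875, 101.91082763671875), 86.75971984863281)
column 1717 [ 0.3778 -0.2842  0.2378] [ 0.3481 -0.3273  0.2201] [ 0.4077 -0.2456  0.2422] ((378.61737060546875, -287.048583984375), (76.9425277709961, 50.83352279663086), 79.8049545288086)
handle top S 151 [0.5897 0.0089 0.0905] [ 0.574  -0.0012  0.087 ] [0.6031 0.0196 0.0926] ((588.5439453125, 9.015129089355469), (20.298131942749023, 28.72553825378418), 87.14677429199219)
scoop walls S 423 [0.5522 0.0088 0.0377] [ 0.4714 -0.0323  0.034 ] [0.6068 0.0514 0.0428] ((538.9521484375, 9.853015899658203), (135.56980895996094, 83.60407257080078), 0.2682984471321106)
rim S 1175 [ 0.495  -0.3214  0.1411] [ 0.4364 -0.3829  0.135 ] [ 0.5848 -0.2347  0.1468] ((510.6692199707031, -308.827880859375), (147.68148803710938, 148.2759552001953), 87.73554992675781)
column S 949 [ 0.3893 -0.2829  0.2352] [ 0.3529 -0.3283  0.2204] [ 0.409  -0.2451  0.2414] ((379.5259094238281, -286.6348571777344), (77.41582489013672, 52.46096420288086), 80.21497344970703)
```

View pics/c0.png

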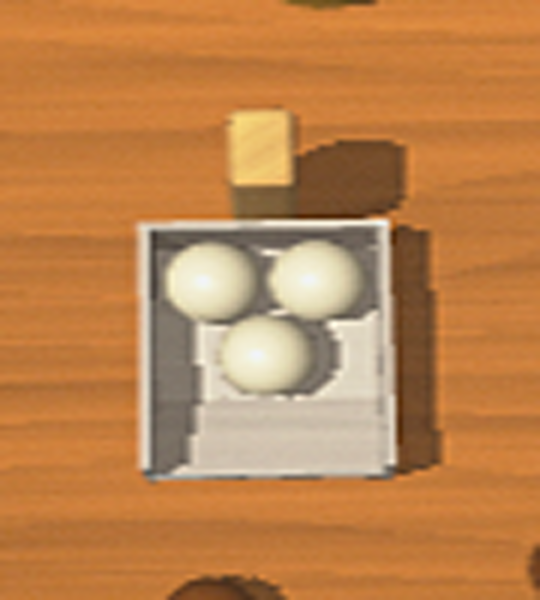

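View pics/c1.png

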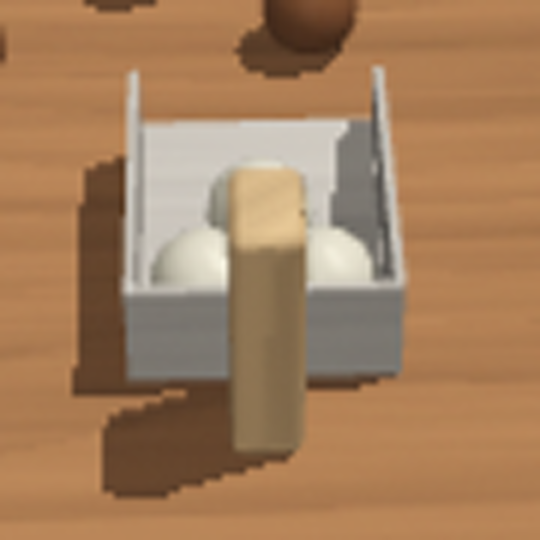

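The scoop handle is at about (0.589, 0.0085) with the mouth along -x. The pan centre is at (0.511, -0.309) and the column at (0.379, -0.287), 0.24 m tall. The straight path crosses the column, so I'll rise first. Next is a helper that turns targets into move units.

```bash
cat >> h.py <<'E'
from scipy.spatial.transform import Rotation as Ro
def rel(targets):
    """targets: list of (pos, Rotation); prints shift cm + turn in current tool frame"""
    o=monitor.get_obs(); p=o['ee_pos']; R=Ro.from_rotvec(o['ee_rot'])
    print('t',round(o['time_s'],2),'p',p.round(4),'rot',o['ee_rot'].round(3),'q',o['qpos'].round(2),'F',o['contact_force'].round(1),'gap',round(o['finger_gap'],3))
    for tp,tR in targets:
        print((R.inv().apply(np.array(tp)-p)*100).round(2),(R.inv()*tR).as_rotvec().round(3))
DOWN=Ro.from_rotvec([np.pi,0,0])
E
python3 - <<'E'
from h import *
rel([([.14,-.5,.48],DOWN),([.589,.0085,.45],DOWN),([.589,.0085,.33],DOWN)])
E
```

```text
t 0.1 p [ 0.1231 -0.5359  0.4043] rot [-3.121 -0.354  0.   ] q [-1.43  0.35  1.65 -0.    1.14 -0.08] F [0.6 0.7 0.2] gap 0.996
[ 2.45 -3.13 -7.57] [-0.001  0.     0.226]
[ 57.59 -42.63  -4.52] [-0.001  0.     0.226]
[ 57.59 -42.62   7.48] [-0.001  0.     0.226]
```

Call:
drive_tool:
  series:
    - [[1,-1,-4,0,0,0.05,-1],[2.5,-3,-8,0,0,0.1,-1],[6,-6,-8,0,0,0.15,-1],[9.5,-9,-8,0,0,0.2,-1],[13,-12,-8,0,0,0.226,-1]]
  squeeze: 60

```text
time_s: 0.6
ee_pos: [0.2235, -0.3884, 0.4847]
ee_rot: [-3.142, 0.004, -0.0]
contact_force: [1.4, -0.1, 0.4]
finger_gap: 0.999
```

Run:
```python
from h import *
rel([([.589,.0085,.47],DOWN),([.589,.0085,.33],DOWN)])
```

```text
t 0.6 p [ 0.2235 -0.3884  0.4847] rot [-3.142  0.004 -0.   ] q [-1.15  0.08  1.79  0.    1.27  0.42] F [ 1.4 -0.1  0.4] gap 0.999
[ 36.44 -39.79   1.47] [-0.    -0.    -0.003]
[ 36.43 -39.79  15.47] [-0.    -0.    -0.003]
```

Call:
drive_tool:
  series:
    - [[3,-3.3,0,0,0,0,-1],[6.2,-6.8,0,0,0,0,-1],[9.4,-10.3,0,0,0,0,-1],[12.6,-13.8,0,0,0,0,-1],[16,-17.5,0,0,0,0,-1]]

```text
time_s: 1.1
ee_pos: [0.3837, -0.2135, 0.4848]
ee_rot: [3.141, -0.001, 0.0]
contact_force: [0.1, -0.8, -0.6]
finger_gap: 1.001
```

Call:
drive_tool:
  series:
    - [[3.2,-3.5,0,0,0,0,-1],[6.6,-7.2,1,0,0,0,-1],[10.5,-11.5,3,0,0,0,-1],[14.5,-15.5,6,0,0,0,-1],[18.5,-20,9,0,0,0,-1]]

```text
time_s: 1.6
ee_pos: [0.5425, -0.0424, 0.4133]
ee_rot: [3.142, 0.0, 0.0]
contact_force: [0.5, -1.0, -0.0]
finger_gap: 1.0
```

Run:
```python
from h import *
rel([([.589,.0085,.33],DOWN),([.589,.0085,.228],DOWN)])
```

```text
t 1.6 p [ 0.5425 -0.0424  0.4133] rot [3.142 0.    0.   ] q [-0.16  0.33  1.66 -0.    1.15  1.41] F [ 0.5 -1.  -0. ] gap 1.0
[ 4.65 -5.09  8.33] [ 0. -0.  0.]
[ 4.65 -5.09 18.53] [ 0. -0.  0.]
```

Call:
drive_tool:
  series:
    - [[0,0,0,0,0,0,-1],[0,0,0,0,0,0,-1],[0,0,0,0,0,0,-1],[0,0,0,0,0,0,-1],[0,0,0,0,0,0,-1]]

```text
time_s: 2.1
ee_pos: [0.5411, -0.0449, 0.415]
ee_rot: [3.141, -0.002, 0.002]
contact_force: [1.6, 0.0, -0.1]
finger_gap: 1.001
```

Run:
```python
from h import *
rel([([.589,.0085,.33],DOWN),([.589,.0085,.228],DOWN)])
```

```text
t 2.1 p [ 0.5411 -0.0449  0.415 ] rot [ 3.141e+00 -2.000e-03  2.000e-03] q [-0.17  0.33  1.66 -0.    1.15  1.4 ] F [ 1.6  0.  -0.1] gap 1.001
[ 4.78 -5.35  8.51] [ 0.    -0.001 -0.002]
[ 4.76 -5.35 18.71] [ 0.    -0.001 -0.002]
```

Call:
drive_tool:
  series:
    - [[1.5,-1.7,2,0,0,0,-1],[3.2,-3.6,4,0,0,0,-1],[4.5,-5,6,0,0,0,-1],[4.8,-5.35,8,0,0,0,-1],[4.8,-5.35,8.5,0,0,0,-1]]

```text
time_s: 2.6
ee_pos: [0.5892, 0.0094, 0.3276]
ee_rot: [-3.141, 0.0, 0.004]
contact_force: [0.0, -0.0, -0.3]
finger_gap: 1.005
```

Run:
```python
from h import *
im,d=grab('scene','s1'); grab('top','t1')
rel([([.589,.0085,.228],DOWN)])
```

```text
t 2.7 p [0.5892 0.0089 0.3292] rot [ 3.142e+00 -1.000e-03 -1.000e-03] q [-0.06  0.51  1.62 -0.    1.02  1.51] F [ 0.2 -0.3  0.3] gap 1.002
[-1.000e-02  4.000e-02  1.012e+01] [ 0.     0.001 -0.001]
```

View pics/s1.png

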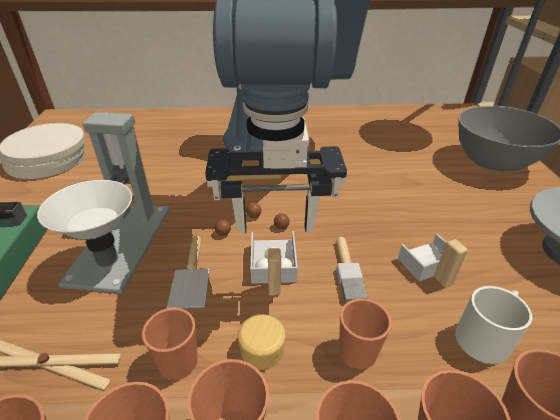

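The open gripper is centred over the handle at (274,260), with the fingers either side at x≈240 and 310. I'll go down and close.

Call:
drive_tool:
  series:
    - [[0,0,2,0,0,0,-1],[0,0,4.5,0,0,0,-1],[0,0,7.5,0,0,0,-1],[0,0,9.5,0,0,0,-1],[0,0,10.1,0,0,0,-1]]

```text
time_s: 3.2
ee_pos: [0.5891, 0.0087, 0.2277]
ee_rot: [-3.142, 0.002, 0.002]
contact_force: [-0.1, 0.1, 0.1]
finger_gap: 1.001
```

Call:
drive_tool:
  series:
    - [[0,0,0,0,0,0,-0.2],[0,0,0,0,0,0,0.2],[0,0,0,0,0,0,0.4],[0,0,0,0,0,0,0.5],[0,0,0,0,0,0,0.6]]
  squeeze: 60

```text
time_s: 3.7
ee_pos: [0.5896, 0.0094, 0.2288]
ee_rot: [3.142, -0.0, 0.001]
contact_force: [-0.1, -0.4, 0.8]
finger_gap: 0.62
```

Call:
drive_tool:
  series:
    - [[0,0,0,0,0,0,1],[0,0,0,0,0,0,1],[0,0,0,0,0,0,1],[0,0,0,0,0,0,1],[0,0,0,0,0,0,1]]
  squeeze: 60

```text
time_s: 4.2
ee_pos: [0.5895, 0.0093, 0.2282]
ee_rot: [3.142, -0.0, 0.0]
contact_force: [-0.1, -0.8, -0.6]
finger_gap: 0.23
```

Call:
drive_tool:
  series:
    - [[0,0,0,0,0,0,1],[0,0,-0.2,0,0,0,1],[0,0,-0.7,0,0,0,1],[0,0,-1.4,0,0,0,1],[0,0,-2,0,0,0,1]]

```text
time_s: 4.7
ee_pos: [0.5895, 0.0094, 0.2489]
ee_rot: [-3.142, 0.0, -0.0]
contact_force: [-0.2, 0.8, -5.3]
finger_gap: 0.232
```

Run:
```python
from h import *
im,d=grab('scene','s2'); im,d=grab('top','t2')
rel([])
c=cv2.imread('pics/s2.png')[200:310,200:340]; cv2.imwrite('pics/c2.png',cv2.resize(c,None,fx=5,fy=5))
```

```text
t 4.8 p [0.5897 0.0094 0.2494] rot [ 3.141e+00 -0.000e+00  3.000e-03] q [-0.06  0.62  1.66  0.    0.86  1.51] F [ 0.5  0.8 -5.5] gap 0.234
```

View pics/c2.png

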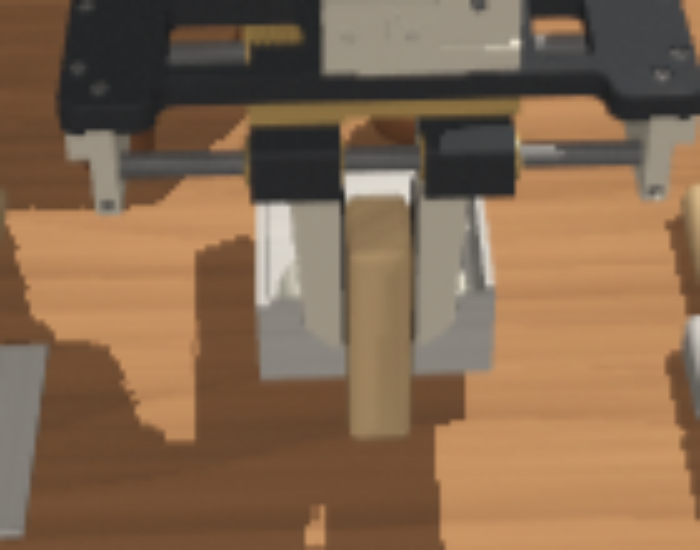

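View pics/t2.png

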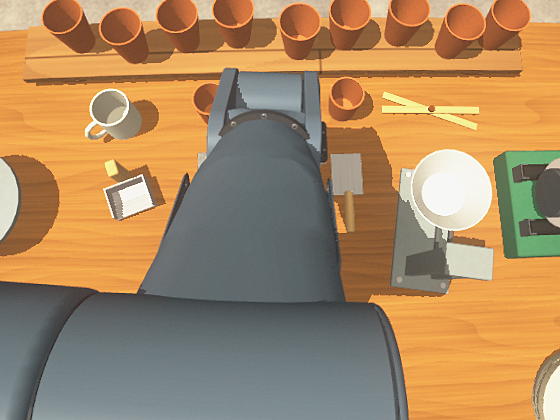

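The handle is between the fingers and the scoop is off the table. Next I check from depth whether it slipped in pitch.

```bash
cat >> h.py <<'E'
def backface(tag,box):
    d=np.load(tag+'.npz'); S=cloud('scene',d['d']); u0,u1,v0,v1=box
    Q=S[v0:v1,u0:u1].reshape(-1,3); return Q
E
python3 - <<'E'
from h import *
for tag,box in (('s0x',None),('s2',(271,281,252,284))):
    if box is None:
        d=np.load('scene0.npz'); S=cloud('scene',d['d']); Q=S[263:290,270:279].reshape(-1,3)
    else: Q=backface(tag,box)
    print(tag,Q.min(0).round(3),Q.max(0).round(3)); k=np.abs(Q[:,0]-np.median(Q[:,0]))<.008; Q=Q[k]
    print('dx/dz deg',np.degrees(np.arctan(np.polyfit(Q[:,2],Q[:,0],1)[0])).round(2),Q[:,0].mean())
E
```

```text
s0x [0.602 0.001 0.018] [0.607 0.015 0.084]
dx/dz deg 0.45 0.6045843430846547
s2 [ 0.602 -0.008  0.033] [1.056 0.019 0.537]
dx/dz deg 0.58 0.6045566552780847
```

There was no slip: the handle back face is the same within 0.2°. The TCP sits 0.2285 m above the scoop underside. Next I compute the lift and the pour poses.

```bash
cat >> h.py <<'E'
PAN=np.array([.511,-.309]); PSI=np.radians(239); M=np.array([np.cos(PSI),np.sin(PSI)])
def pour(tilt,back=.045,z=.17,psi=PSI):
    m=np.array([np.cos(psi),np.sin(psi)])
    lip=np.r_[PAN-back*m,z]; Rs=Ro.from_euler('ZY',[psi,np.radians(tilt)])
    return lip+Rs.apply([-.117,0,.0485+.167]), Rs*Ro.from_rotvec([0,np.pi,0])
E
python3 - <<'E'
from h import *
print(pour(0)[0],pour(50)[0])
rel([([.59,.009,.42],DOWN),pour(0,z=.20),pour(0)])
E
```

```text
[ 0.59443617 -0.1701389   0.3855    ] [ 0.48788693 -0.34746661  0.39814793]
t 4.8 p [0.5897 0.0094 0.2494] rot [ 3.141e+00 -0.000e+00  3.000e-03] q [-0.06  0.62  1.66  0.    0.86  1.51] F [ 0.5  0.8 -5.5] gap 0.234
[  0.06   0.04 -17.06] [ 0.    -0.002 -0.   ]
[  0.5   17.96 -16.61] [ 1.00e-03 -2.00e-03 -1.03e+00]
[  0.5   17.95 -13.61] [ 1.00e-03 -2.00e-03 -1.03e+00]
```

Call:
drive_tool:
  series:
    - [[0,0,-1,0,0,0,1],[0,0,-2.5,0,0,0,1],[0,0,-4.5,0,0,0,1],[0,0,-6.5,0,0,0,1],[0,0,-8.5,0,0,0,1]]

```text
time_s: 5.3
ee_pos: [0.5894, 0.0094, 0.3352]
ee_rot: [3.142, -0.0, 0.001]
contact_force: [0.1, -0.4, -4.6]
finger_gap: 0.237
```

Call:
drive_tool:
  series:
    - [[0,0,-2,0,0,0,1],[0,0,-4,0,0,0,1],[0,0,-6,0,0,0,1],[0,0,-7.5,0,0,0,1],[0,0,-8.5,0,0,0,1]]

```text
time_s: 5.8
ee_pos: [0.5893, 0.0094, 0.4206]
ee_rot: [3.141, -0.0, 0.003]
contact_force: [-0.3, -0.4, -5.3]
finger_gap: 0.237
```

Run:
```python
from h import *
rel([pour(0,z=.20),pour(0)])
```

```text
t 5.8 p [0.5893 0.0094 0.4206] rot [ 3.141e+00 -0.000e+00  3.000e-03] q [-0.06  0.41  1.53  0.    1.2   1.51] F [-0.3 -0.4 -5.3] gap 0.237
[ 0.52 17.95  0.51] [ 1.00e-03 -2.00e-03 -1.03e+00]
[ 0.51 17.95  3.51] [ 1.00e-03 -2.00e-03 -1.03e+00]
```

Call:
drive_tool:
  series:
    - [[0,0.7,0,0,0,-0.04,1],[0.1,2,0,0,0,-0.12,1],[0.1,4,0,0,0,-0.23,1],[0.2,6,0,0,0,-0.35,1],[0.3,8,0,0,0,-0.47,1]]

```text
time_s: 6.3
ee_pos: [0.5922, -0.0713, 0.4186]
ee_rot: [-3.053, -0.739, 0.0]
contact_force: [1.2, 0.0, -4.4]
finger_gap: 0.233
```

Run:
```python
from h import *
rel([pour(0,z=.20),pour(0)])
```

```text
t 6.3 p [ 0.5922 -0.0713  0.4186] rot [-3.053 -0.739  0.   ] q [-0.2   0.42  1.51  0.    1.21  0.9 ] F [ 1.2  0.  -4.4] gap 0.233
[-4.32  8.89  0.31] [-0.     0.    -0.555]
[-4.32  8.89  3.31] [-0.     0.    -0.555]
```

Call:
drive_tool:
  series:
    - [[-1,2,0,0,0,-0.12,1],[-2,4,0,0,0,-0.24,1],[-3,6,0,0,0,-0.36,1],[-3.8,7.8,0,0,0,-0.46,1],[-4.3,8.9,0,0,0,-0.555,1]]

```text
time_s: 6.8
ee_pos: [0.5941, -0.1707, 0.4185]
ee_rot: [-2.735, -1.544, 0.0]
contact_force: [0.6, 0.1, -4.5]
finger_gap: 0.236
```

Run:
```python
from h import *
rel([pour(0,z=.20),pour(0)])
grab('scene','s3')
```

```text
t 6.8 p [ 0.5941 -0.1707  0.4185] rot [-2.735 -1.544  0.   ] q [-0.36  0.46  1.45 -0.    1.23  0.19] F [ 0.6  0.1 -4.5] gap 0.236
[ 0.07 -0.01  0.3 ] [-0.     0.    -0.002]
[ 0.07 -0.    3.3 ] [-0.     0.    -0.002]
```

View pics/s3.png

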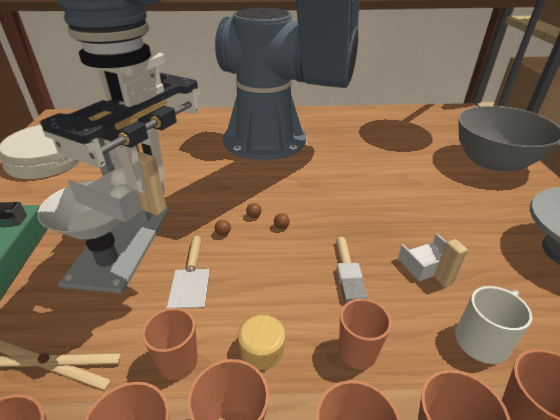

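The scoop at (120,185) reaches over the near-left side of the pan, level, with a ball visible in it. I'll lower it and then tip it about the lip.

Call:
drive_tool:
  series:
    - [[0,0,0.5,0,0,0,1],[0,0,1.3,0,0,0,1],[0,0,2.2,0,0,0,1],[0,0,2.9,0,0,0,1],[0,0,3.3,0,0,0,1]]

```text
time_s: 7.35
ee_pos: [0.5943, -0.169, 0.3841]
ee_rot: [-2.737, -1.54, 0.001]
contact_force: [0.1, 0.0, -5.7]
finger_gap: 0.231
```

Run:
```python
from h import *
rel([pour(a) for a in (4,8,12,16,20)])
```

```text
t 7.35 p [ 0.5943 -0.169   0.3841] rot [-2.737e+00 -1.540e+00  1.000e-03] q [-0.35  0.49  1.49  0.    1.16  0.19] F [ 0.1  0.  -5.7] gap 0.231
[-1.62  0.07 -0.91] [-0.001  0.07  -0.005]
[-3.21  0.08 -1.56] [-0.001  0.14  -0.005]
[-4.83  0.09 -2.1 ] [-0.001  0.21  -0.005]
[-6.49  0.1  -2.53] [-0.001  0.279 -0.005]
[-8.17  0.1  -2.84] [-0.001  0.349 -0.005]
```

Call:
drive_tool:
  series:
    - [[-0.8,0,-0.5,0,0.035,0,1],[-2,0,-1,0,0.09,0,1],[-3.2,0,-1.5,0,0.14,0,1],[-4.5,0,-1.9,0,0.195,0,1],[-5.7,0,-2.2,0,0.245,0,1]]

```text
time_s: 7.85
ee_pos: [0.5645, -0.2185, 0.4074]
ee_rot: [-2.618, -1.472, -0.325]
contact_force: [-0.5, -1.4, -5.9]
finger_gap: 0.235
```

Run:
```python
from h import *
rel([pour(a,z=.165) for a in (18,21,24,27,30)])
grab('scene','s4')
```

```text
t 7.85 p [ 0.5645 -0.2185  0.4074] rot [-2.618 -1.472 -0.325] q [-0.48  0.44  1.51  0.27  1.18 -0.04] F [-0.5 -1.4 -5.9] gap 0.235
[-1.53  0.08 -0.25] [ 0.002  0.067 -0.005]
[-2.72  0.09 -0.76] [ 0.002  0.12  -0.005]
[-3.92  0.09 -1.2 ] [ 0.002  0.172 -0.005]
[-5.15  0.1  -1.58] [ 0.002  0.224 -0.005]
[-6.39  0.11 -1.89] [ 0.002  0.277 -0.005]
```

View pics/s4.png

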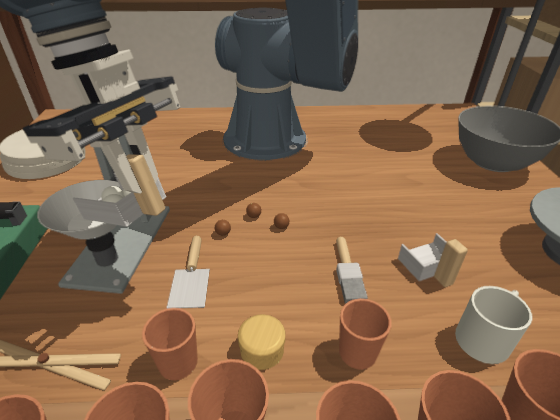

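The scoop is tipped about 14° with its lip inside the pan. I'll tip it further, slowly.

Call:
drive_tool:
  series:
    - [[-1,0,-0.2,0,0.045,0,1],[-2,0.1,-0.5,0,0.09,0,1],[-3,0.1,-0.9,0,0.13,0,1],[-3.9,0.1,-1.2,0,0.172,0,1],[-4.5,0.1,-1.4,0,0.198,0,1]]

```text
time_s: 8.4
ee_pos: [0.5411, -0.2591, 0.4097]
ee_rot: [-2.502, -1.407, -0.563]
contact_force: [0.2, 0.3, -4.4]
finger_gap: 0.237
```

Run:
```python
from h import *
rel([pour(a,z=.165) for a in (28,31,35,39,44,50)])
grab('scene','s5')
```

```text
t 8.4 p [ 0.5411 -0.2591  0.4097] rot [-2.502 -1.407 -0.563] q [-0.59  0.44  1.53  0.47  1.23 -0.22] F [ 0.2  0.3 -4.4] gap 0.237
[-0.99 -0.   -0.52] [ 0.002  0.046 -0.005]
[-2.15  0.   -1.05] [ 0.002  0.098 -0.005]
[-3.75  0.01 -1.66] [ 0.002  0.168 -0.005]
[-5.39  0.02 -2.16] [ 0.002  0.238 -0.005]
[-7.48  0.03 -2.62] [ 0.003  0.325 -0.005]
[-10.03   0.05  -2.93] [ 0.003  0.43  -0.004]
```

View pics/s5.png

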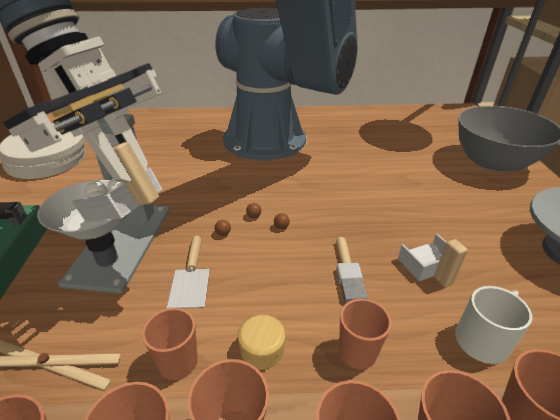

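Call:
drive_tool:
  series:
    - [[-1,0,-0.5,0,0.045,0,1],[-2.1,0,-1,0,0.098,0,1],[-3.2,0,-1.5,0,0.145,0,1],[-4.3,0,-1.9,0,0.19,0,1],[-5.4,0,-2.2,0,0.238,0,1]]

```text
time_s: 8.95
ee_pos: [0.5111, -0.3087, 0.4069]
ee_rot: [-2.342, -1.318, -0.83]
contact_force: [1.6, -0.7, -3.0]
finger_gap: 0.23
```

Run:
```python
from h import *
rel([pour(a,z=.165) for a in (42,46,50,54)])
grab('scene','s6')
c=cv2.imread('pics/s6.png')[100:300,0:200]; cv2.imwrite('pics/c6.png',cv2.resize(c,None,fx=3,fy=3))
```

```text
t 8.95 p [ 0.5111 -0.3087  0.4069] rot [-2.342 -1.318 -0.83 ] q [-0.72  0.46  1.54  0.69  1.35 -0.4 ] F [ 1.6 -0.7 -3. ] gap 0.23
[-1.19  0.01 -0.51] [ 0.003  0.052 -0.003]
[-2.76  0.02 -1.2 ] [ 0.004  0.122 -0.003]
[-4.38  0.03 -1.77] [ 0.004  0.192 -0.003]
[-6.02  0.04 -2.23] [ 0.004  0.261 -0.003]
```

View pics/c6.png

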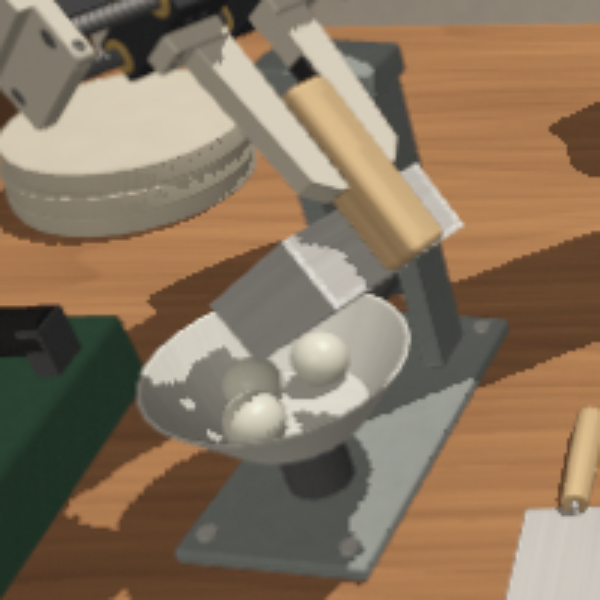

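All three balls are in the pan, at about (320,355), (250,380) and (255,415) in the crop. The pan has sunk and the scoop is empty. I'll raise the scoop clear and level it.

Run:
```python
from h import *
rel([pour(39,back=.05,z=.18),pour(39,back=.055,z=.20),pour(38,back=.06,z=.22),pour(33,back=.065,z=.235),pour(27,back=.07,z=.24)])
```

```text
t 9.0 p [ 0.5103 -0.3099  0.4063] rot [-2.341 -1.316 -0.833] q [-0.72  0.46  1.54  0.69  1.35 -0.4 ] F [-1.2 -1.5 -2.7] gap 0.238
[ 1.43  0.01 -0.74] [ 0.003 -0.003 -0.005]
[ 3.08  0.   -1.97] [ 0.003 -0.003 -0.005]
[ 5.1 -0.  -3. ] [ 0.003 -0.02  -0.005]
[ 8.25 -0.02 -2.71] [ 0.003 -0.108 -0.005]
[10.99 -0.04 -1.21] [ 0.003 -0.212 -0.005]
```

Call:
drive_tool:
  series:
    - [[1.4,0,-0.7,0,0,0,1],[3,0,-2,0,0,0,1],[5.1,0,-3,0,-0.02,0,1],[8.2,0,-2.7,0,-0.11,0,1],[11,0,-1.2,0,-0.21,0,1]]

```text
time_s: 9.5
ee_pos: [0.552, -0.2407, 0.4888]
ee_rot: [-2.492, -1.401, -0.595]
contact_force: [-0.2, 0.3, -3.2]
finger_gap: 0.233
```

Run:
```python
from h import *
rel([pour(21,back=.08,z=.24),pour(14,back=.09,z=.24),pour(7,back=.1,z=.24),pour(0,back=.11,z=.24)])
```

```text
t 9.5 p [ 0.552  -0.2407  0.4888] rot [-2.492 -1.401 -0.595] q [-0.56  0.38  1.43  0.48  1.36 -0.12] F [-0.2  0.3 -3.2] gap 0.233
[ 2.64 -0.03  1.96] [ 0.007 -0.099 -0.004]
[ 5.9  -0.06  4.24] [ 0.007 -0.222 -0.005]
[ 8.92 -0.09  6.79] [ 0.007 -0.344 -0.005]
[11.67 -0.12  9.59] [ 0.007 -0.466 -0.005]
```

Call:
drive_tool:
  series:
    - [[2.2,0,1.5,0,-0.08,0,1],[4.8,0,3.4,0,-0.18,0,1],[7.5,-0.1,5.5,0,-0.285,0,1],[10,-0.1,7.8,0,-0.39,0,1],[11.6,-0.1,9.6,0.007,-0.466,-0.005,1]]

```text
time_s: 10.0
ee_pos: [0.6279, -0.1124, 0.4538]
ee_rot: [-2.731, -1.55, -0.0]
contact_force: [-0.2, -0.4, -3.0]
finger_gap: 0.234
```

Run:
```python
from h import *
grab('scene','s7'); grab('top','t7')
rel([([.589,.009,.42],DOWN),([.589,.009,.30],DOWN)])
```

```text
t 10.1 p [ 0.6281 -0.1119  0.4524] rot [-2.726 -1.551 -0.   ] q [-0.25  0.47  1.35  0.    1.32  0.29] F [-0.3  0.7 -2.8] gap 0.231
[ 8.39 -9.52  3.3 ] [-0.006 -0.     1.035]
[ 8.36 -9.46 15.3 ] [-0.006 -0.     1.035]
```

View pics/s7.png

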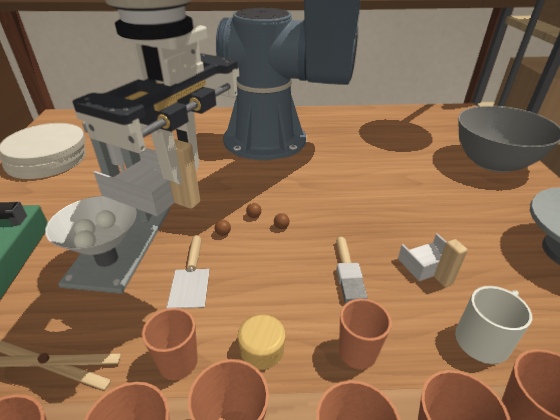

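The three balls sit in the sunken pan at about (95,230), and the scoop is level, empty and clear. I'll take it back to its starting place.

Call:
drive_tool:
  series:
    - [[1.5,-1.8,0.5,0,0,0.12,1],[3.2,-3.8,1,0,0,0.25,1],[5,-5.8,1.5,0,0,0.39,1],[6.8,-7.8,2.2,0,0,0.52,1],[8.4,-9.5,3.3,0,0,0.65,1]]

```text
time_s: 10.6
ee_pos: [0.588, 0.0063, 0.4222]
ee_rot: [-3.08, -0.584, -0.006]
contact_force: [0.6, -0.6, -2.5]
finger_gap: 0.233
```

Run:
```python
from h import *
rel([([.589,.009,.36],DOWN),([.589,.009,.29],DOWN)])
```

```text
t 10.6 p [0.588  0.0063 0.4222] rot [-3.08  -0.584 -0.006] q [-0.07  0.4   1.53  0.01  1.21  1.12] F [ 0.6 -0.6 -2.5] gap 0.233
[ 0.16 -0.17  6.22] [-0.007 -0.004  0.375]
[ 0.13 -0.13 13.22] [-0.007 -0.004  0.375]
```

Call:
drive_tool:
  series:
    - [[0.1,-0.1,1.5,0,0,0.1,1],[0.1,-0.1,4,0,0,0.21,1],[0.1,-0.1,7,-0.007,-0.004,0.31,1],[0.1,-0.1,10,-0.007,-0.004,0.375,1],[0.1,-0.1,13,-0.007,-0.004,0.375,1]]

```text
time_s: 11.1
ee_pos: [0.589, 0.0075, 0.2908]
ee_rot: [3.141, 0.004, -0.002]
contact_force: [0.7, -0.3, -2.0]
finger_gap: 0.236
```

Run:
```python
from h import *
im,d=grab('scene','s8')
rel([([.589,.009,.24],DOWN),([.589,.009,.2285],DOWN)])
c=cv2.imread('pics/s8.png')[200:310,200:340]; cv2.imwrite('pics/c8.png',cv2.resize(c,None,fx=5,fy=5))
S=cloud('scene',d); Q=S[235:275,271:281].reshape(-1,3); k=np.abs(Q[:,0]-.605)<.02; Q=Q[k]; k=np.abs(Q[:,0]-np.median(Q[:,0]))<.006;Q=Q[k]
print(Q.min(0),Q.max(0),np.degrees(np.arctan(np.polyfit(Q[:,2],Q[:,0],1)[0])))
```

```text
t 11.15 p [0.5877 0.0075 0.286 ] rot [-3.141 -0.007  0.013] q [-0.07  0.56  1.65 -0.    0.94  1.5 ] F [-3.   0.1 -8.7] gap 0.233
[ 0.17 -0.15  4.59] [-0.     0.008  0.005]
[ 0.18 -0.15  5.74] [-0.     0.008  0.005]
[0.6003547  0.00352081 0.06392001] [0.60651768 0.0187577  0.14476697] 0.5725195533712477
```

View pics/c8.png

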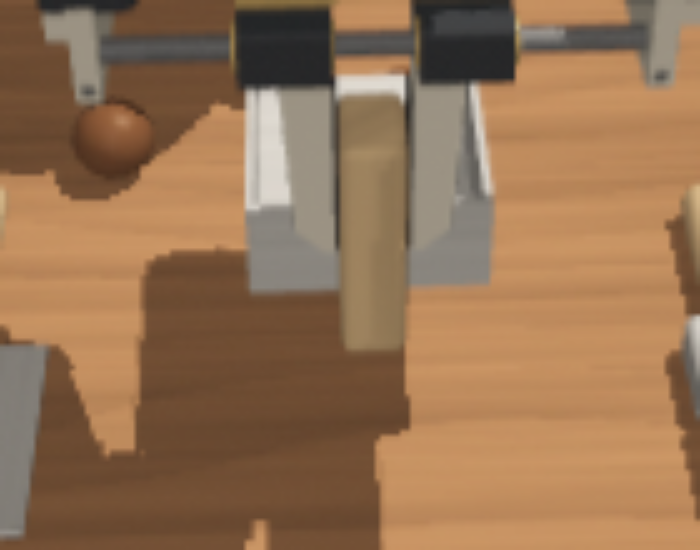

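The scoop is level, with the handle leaning 0.57°, the same as at first. I'll lower it.

Call:
drive_tool:
  series:
    - [[0,0,1,0,0,0,1],[0,0,2.2,0,0,0,1],[0,0,3.2,0,0,0,1],[0,0,4,0,0,0,1],[0,0,4.6,0,0,0,1]]

```text
time_s: 11.65
ee_pos: [0.5886, 0.0073, 0.244]
ee_rot: [3.141, 0.01, -0.007]
contact_force: [-0.7, 0.2, -3.2]
finger_gap: 0.235
```

Run:
```python
from h import *
rel([([.589,.009,.2285],DOWN)])
```

```text
t 11.65 p [0.5886 0.0073 0.244 ] rot [ 3.141  0.01  -0.007] q [-0.07  0.62  1.67 -0.    0.86  1.5 ] F [-0.7  0.2 -3.2] gap 0.235
[ 0.05 -0.17  1.55] [0.    0.004 0.006]
```

Call:
drive_tool:
  series:
    - [[0,0,0.5,0,0.003,0,1],[0,0,1,0,0.003,0,1],[0,0,1.3,0,0.003,0,1],[0,0,1.5,0,0.003,0,1],[0,0,1.6,0,0.003,0,1]]

```text
time_s: 12.15
ee_pos: [0.5885, 0.0073, 0.2282]
ee_rot: [3.141, 0.01, -0.003]
contact_force: [-2.8, 0.0, 7.5]
finger_gap: 0.235
```

Run:
```python
from h import *
rel([([.589,.009,.2285],DOWN)])
```

```text
t 12.15 p [0.5885 0.0073 0.2282] rot [ 3.141e+00  1.000e-02 -3.000e-03] q [-0.07  0.65  1.67 -0.    0.82  1.5 ] F [-2.8  0.   7.5] gap 0.235
[ 0.05 -0.17 -0.03] [0.    0.002 0.006]
```

Table contact, +7.5 N. I'll release and then retreat straight up.

Call:
drive_tool:
  series:
    - [[0,0,0,0,0,0,0.5],[0,0,0,0,0,0,0.3],[0,0,0,0,0,0,0],[0,0,0,0,0,0,-0.3],[0,0,0,0,0,0,-0.3]]
  squeeze: 10

```text
time_s: 12.65
ee_pos: [0.5885, 0.0073, 0.2284]
ee_rot: [3.141, 0.01, -0.003]
contact_force: [-0.4, -0.4, -0.6]
finger_gap: 0.548
```

Call:
drive_tool:
  series:
    - [[0,0,0,0,0,0,-0.3],[0,0,-1,0,0,0,-0.3],[0,0,-3,0,0,0,-0.3],[0,0,-5,0,0,0,-0.3],[0,0,-7,0,0,0,-0.3]]

```text
time_s: 13.15
ee_pos: [0.5886, 0.0074, 0.2998]
ee_rot: [3.141, 0.01, -0.002]
contact_force: [-0.2, 0.3, 0.7]
finger_gap: 0.65
```

Call:
drive_tool:
  series:
    - [[0,0,-3,0,0,0,-0.3],[-2,0,-6,0,0,0,-0.3],[-6,0,-8,0,0,0,-0.3],[-10,0,-9,0,0,0,-0.3],[-14,0,-10,0,0,0,-0.3]]

```text
time_s: 13.65
ee_pos: [0.447, 0.0066, 0.3997]
ee_rot: [3.141, 0.01, -0.001]
contact_force: [-0.1, 0.0, -0.6]
finger_gap: 0.655
```

Run:
```python
from h import *
rel([])
im,d=grab('scene','s9'); grab('top','t9')
S=cloud('scene',d)
Q=S[150:290,30:150].reshape(-1,3); Q=Q[(np.hypot(Q[:,0]-.511,Q[:,1]+.309)<.08)]; print('pan rim region z max',np.percentile(Q[:,2],[90,98,99.5]))
```

```text
t 13.65 p [0.447  0.0066 0.3997] rot [ 3.141e+00  1.000e-02 -1.000e-03] q [-0.09  0.17  1.91 -0.    1.06  1.48] F [-0.1  0.  -0.6] gap 0.655
pan rim region z max [0.10363451 0.10921897 0.11014104]
```

View pics/s9.png

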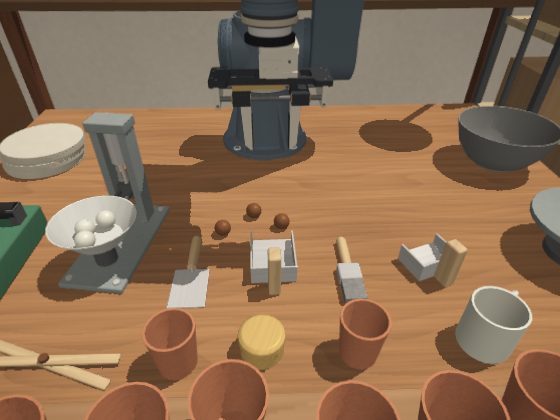

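View pics/t9.png

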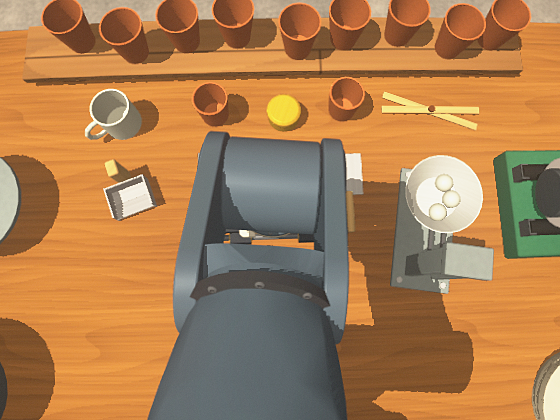

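All three balls lie in the pan, at (445,183), (452,199) and (437,212) in the top view. The rim dropped from 0.147 m to 0.110 m, so the pan is on its stop. The scoop stands upright and empty at (273,262) in the scene view, and the gripper is clear. I'll do a last level check on the scoop and then hand in.

Run:
```python
from h import *
S=cloud('scene',np.load('s9.npz')['d'])
Q=S[263:290,270:279].reshape(-1,3);Q=Q[np.abs(Q[:,0]-np.median(Q[:,0]))<.008]
print(np.degrees(np.arctan(np.polyfit(Q[:,2],Q[:,0],1)[0])),Q.min(0),Q.max(0))
rel([]); print(monitor.get_obs()['joint_vel'].round(3))
```

```text
0.436959852281713 [0.60116103 0.00152248 0.01616486] [0.6054423  0.01561129 0.08403477]
t 13.75 p [0.4455 0.0067 0.4003] rot [ 3.141e+00  1.000e-02 -1.000e-03] q [-0.09  0.16  1.91 -0.    1.07  1.48] F [ 0.7  0.2 -0.2] gap 0.652
[ 0.004  0.082 -0.095  0.001 -0.028  0.009]
```

Call:
drive_tool:
  series:
    - [[0,0,0,0,0,0,-0.3],[0,0,0,0,0,0,-0.3],[0,0,0,0,0,0,-0.3],[0,0,0,0,0,0,-0.3],[0,0,0,0,0,0,-0.3]]

```text
time_s: 14.25
ee_pos: [0.4491, 0.0065, 0.3982]
ee_rot: [3.141, 0.01, -0.004]
contact_force: [0.1, 0.1, 0.0]
finger_gap: 0.653
```

```bash
python3 -c "
from h import *
print(workorder.close_job())"
```

```text
the job is handed in; nothing more can be done
None
```

I picked up the scoop by its handle and poured all three white balls into the scale pan. I then stood the empty scoop back upright at its starting place, let go and handed the job in at about 14 s of the 72 s allowed.

The last checks showed:
- **Pan:** all three balls are in it, and its rim sank about 37 mm. That matches the 36 mm stop within the camera accuracy.
- **Scoop:** it stands level. Its handle leans 0.44° by the depth camera, against 0.45° before the pick, so it returned to its original attitude.
- **Robot:** the gripper is open and clear of everything, with about zero contact force.

No check failed or disagreed. The highest force I read at the wrist was about 9 N.

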